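Level the watch stand with a wedge under the magnifier

ROBOT

A 7-joint arm with a two-finger parallel gripper is mounted at the origin on a cart in front of the work surface, level with it; the furniture and walls round the work are solid. World frame = base frame: x ahead of the robot, y to its left, z up, the work surface at z = 0. Lengths are in m, angles in rad, forces in N, time in s.
With the tool pointing down it reaches from about 0.35 to 0.9 m from the base axis. Payload 8.1 kg.
Tool frame: the origin (TCP) lies midway between the tips of the shut fingers; the grasp point (between the pads) lies behind it (arm.tcp_to_grasp is the z of the grasp point in the tool frame, in m); z points along the fingers, y is the line along which they close (so a half turn about z gives the same grasp; the last joint's range is limited). The gripper opens to 92 mm and grips with 3 to 60 N. Pads are 19 mm wide; open, the fingers measure 130 mm over their backs; the gripper's body (75 mm by 190 mm) begins 47 mm behind the grasp point.
Start: joints at [-1.297, 0.434, 0.025, 1.573, -0.012, 1.134, -0.075], TCP at [0.23, 0.581, 0.227] pointing down, gripper open.
Joint ranges: [-2.62, 2.62], [-0.44, 2.09], [-1.27, 1.32], [0.08, 2.57], [-1.32, 4.46], [0.12, 2], [-2.74, 2.74]. Speed limits (rad/s): [2.22, 2.22, 3.01, 3.01, 3.14, 3.14, 3.14].

INTERFACE

Orientations are given as a rotation vector (axis times angle).
In Python, from cell import readout, vision, arm gives the robot as it stands.
- The arm moves only by the tool carry_out, never from a script. Its argument "increments" is one flat list of numbers, 6 for each row, row after row: the shift along the world's x, y, z in mm, then the turn, a rotation vector about the world's x, y, z in rad. In form: [tx, ty, tz, wx, wy, wz, tx, ty, tz, wx, wy, wz, ...]. A call has 1 to 20 rows; each row shifts and turns the commanded pose from where the row before left it; what a row does not reach is not made up. A row lasts 1/8 s, in which the tool goes at most 62.5 mm and 10.7 degrees, less where a joint would pass 70% of its speed; a pose out of reach is approached as far as the arm can. A call with a gripper value outside its range is refused whole. "grip" is the closure, from 0 (fully open) to 1 (shut), set as the call begins (left out, the last holds). The fingers move at their own pace and stop on an object; "newtons" is the grip in N (left out, the last holds). Time passes only in rows, so rows that do not move let the fingers close. It gives the time, the measured TCP pose, the force, the opening and the grip force at its end, in the units of the state.
- readout.observe(): the state, without advancing time (a new reading comes with each control period).
- vision.get_image(name): name is "side" or "top" or "wrist"; returns the picture (400x640x3 uint8, red, green, blue); there is no depth.
- vision.calibration(name): a dict with "fov_y" (degrees; the focal length in pixels is half the picture's height over the tangent of half this angle, whatever the lens; pixels are square), "cx", "cy" (the principal point, pixels), "k1" (the pictures are not rectified: a ray, as slopes to the right and down, at radius r is drawn at 1 + k1 r^2 times it, then the intrinsics apply), "pose" (4x4, takes a point from camera to world coordinates). Camera axes: x right, y up, looking along -z (the intrinsics and any distortion apply to the point x, -y, -z); pixel columns grow to the right and rows downward; lengths in m; the calibration is good to about 2 mm. A picture is of the moment at which its call begins: read the wrist's pose just before it. calibration takes no time and is no camera call; for the wrist camera it gives the pose at the moment of the call.
- arm.sign_off(): hands the job in; it is judged then, once.
The state is a dict: "clock": time; "joints": joint angles; "dq": joint speeds; "joint_efforts": joint torques, N m; "position": TCP position; "ee_rot": TCP orientation; "force": force on the tool from outside, world axes, zero at the start; "ft_torque": the same for the moment, N m; "width": opening from 0.0 (shut) to 1.0 (fully open); "gripper_force": force on a finger pad.
Only numpy, scipy, OpenCV 4.12 (cv2) and the standard library are available. Lean on these libraries where they do the work, as an engineer would, in place of code of your own. Each camera call takes 0.05 s, during which the arm holds its last target. There are 200 camera calls.

TASK

First clear the cement bottle out of the way, keeping it upright, and stand it on the middle of the round cork mat. Then slide the orange wedge, thin end first and flat on the bench, squarely under the middle of the drooping plate's front lip until the plate is level, and leave it there. Do not touch the plate, its stand or the magnifier with the robot, and leave the cups, jar, eyeglass, tin and pot where they stand.

Things in the scene. Friction and masses are not known exactly. Their poses are not given: they have to be found in the camera images.
- stand: Blue levelling stand fixed to the bench. Origin on the bench below the plate's front lip, mid-width; x points from the open front inward to the hinge, y along the lip, z up. Two blue side cheeks, 10 mm thick, at y = +-66 mm, x = -5 to 120 mm, 33 mm tall: tops flush with the plate's top when it is level. In front (x < -5 mm) is bare bench. Post at x = 120 mm, 155 mm tall.
- magnifier_rim (a point): Foremost point of the round black-rimmed magnifier fixed to the stand over the plate: 118 mm across, 12 mm thick, 138 to 150 mm above the bench, centre at x = 5 mm of the stand, so its rim reaches to x = -54 mm. An upright gripper holding the wedge does not fit under it and has to lean back, away from the stand. Axes as the stand's.
- plate (a joint): Tilt of the aluminium plate (100 x 118 mm, watch movement on a holder block fixed on it, about 0.55 kg in all) about its rear hinge, at x = 100 mm, z = 25 mm of the stand. 0 = level, negative = front lip low (rests at -0.14 rad), positive = too high. The lip, a 6 mm round bar, has its underside 22 mm above the bench when level, 8 mm at rest; unpropped it falls back.
- wedge_grip (a point): Loose orange wedge, 146 mm long, 30 mm wide, 0.11 kg; this point is mid-heel, 26 mm above its underside. x points to the thin nose, y across, z up. Raised gripping heel: x = -16 to 16 mm, 41 mm tall; then 25.5 mm thick to x = 40 mm; then the top slopes evenly down to 3 mm at the nose, x = 130 mm. Friction holds it under the lip when let go.
- wedge_line (a point): Black line across the wedge's slope, 54 mm towards the nose from the heel's middle, where the wedge is 22 mm thick: when it lies right under the lip, the plate is level.
- bottle_center (a point): Loose cement bottle, 27 mm across, 58 mm tall, red cap, standing in front of the stand in the wedge's way; this point is its centre, 29 mm above its foot; z up along its axis.
- mat: Round cork mat, 68 mm across, 3 mm thick, fixed to the bench; origin at the centre of its underside.
- cup_red_center (a point): Small oil cup with red lid, 27 mm across, 23 mm tall, beside the wedge; its centre. Bystander.
- cup_blue_center (a point): Small oil cup with blue lid, 27 mm across, 23 mm tall, beside the wedge; its centre. Bystander.
- jar_center (a point): White lidded benzine jar, 53 mm across, 50 mm tall; its centre. Bystander.
- eyeglass_center (a point): Black watchmaker's eyeglass, 35 mm across, 29 mm tall; its centre. Bystander.
- tin_center (a point): Flat round spring tin, 63 mm across, 20 mm tall; its centre. Bystander.
- pot_center (a point): Paste pot with blue lid, 66 mm across, 56 mm tall; its centre. Bystander.

How it is judged:
By the outcome, as a careful person would: the job done as asked, in the order asked, and still so for the second after the job is handed in, with the robot touching nothing.
It also fails if it takes over 58 s, if anything falls off the work surface, if the arm or the gripper's body presses on something with over 40 N, if the wrist force passes 120 N, or if a joint passes its speed limit or range.

## Working session

There is one attempt and no reset: what is moved stays moved. The work goes in short steps, Python scripts to look and compute and a tool call to move; the robot and the scene stay as the last step left them, time stands still between calls to the robot, and variables do not carry over. Pictures are saved under pics/ and viewed, at most 10 in all, crops included, and the job is handed in when it is done.

Besides the shell and the picture viewer there is one more tool, called as name(argument=value, ...) on one line, values as JSON. carry_out: Moves the arm, as the interface text tells. Its arguments: {"type":"object","properties":{"increments":{"type":"array","items":{"type":"number"}},"grip":{"type":"number"},"newtons":{"type":"number"}},"required":["increments"]}

```bash
ls; mkdir -p pics; python3 - <<'E'
from cell import readout, vision, arm
import cv2
s=readout.observe(); print(s, arm.tcp_to_grasp)
for n in("top","side"):
    c=vision.calibration(n);print(n,c)
    cv2.imwrite(f"pics/{n}0.png",vision.get_image(n)[:,:,::-1])
E
```

```text
pics
{'clock': 0.0, 'joints': array([-1.29659858,  0.43525239,  0.02496826,  1.57409474, -0.01160627,
        1.13397367, -0.07507946]), 'dq': array([-1.02256996e-04, -1.69349758e-03, -9.89369507e-05, -9.97569618e-05,
       -1.73172900e-04,  5.34238220e-04, -4.83753657e-04]), 'joint_efforts': array([-4.82856231e-04, -6.67857456e+01,  9.84076224e-01, -3.14454138e+01,
       -6.07315404e-02,  4.27887181e-02,  1.60330474e-04]), 'position': array([0.22982831, 0.58066677, 0.22592754]), 'ee_rot': array([-5.88420525e-01, -3.08583012e+00,  2.47370498e-03]), 'force': array([ 0.17726984, -0.11780629,  0.75029478]), 'ft_torque': array([-0.01189576, -0.02578121, -0.02831522]), 'gripper_force': 0.0, 'width': 0.9984741785980029} -0.0188
top {'fov_y': 51.88464493224555, 'cx': 319.58669766619414, 'cy': 199.9370649787841, 'k1': 0.03269135226454658, 'pose': array([[ 0.01280932,  0.99867596, -0.04982215,  0.43812987],
       [-0.99991236,  0.01296009,  0.00270428,  0.10338226],
       [ 0.0033464 ,  0.04978314,  0.99875444,  1.18641144],
       [ 0.        ,  0.        ,  0.        ,  1.        ]])}
side {'fov_y': 54.16208659292206, 'cx': 320.437278036339, 'cy': 198.24441544123462, 'k1': 0.033523696734763554, 'pose': array([[ 0.88956517,  0.24424501, -0.38602875,  0.0751278 ],
       [-0.45626847,  0.51613891, -0.72485841, -0.68032283],
       [ 0.02220141,  0.82094154,  0.57058049,  0.75155615],
       [ 0.        ,  0.        ,  0.        ,  1.        ]])}
```

View pics/top0.png

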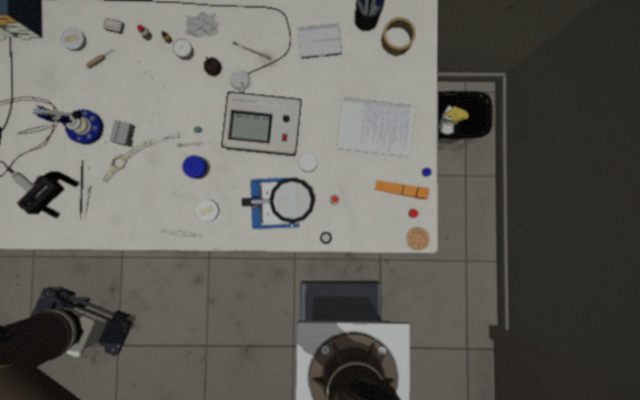

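View pics/side0.png

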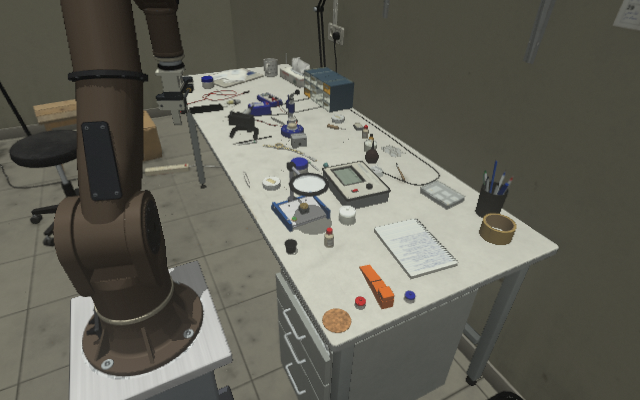

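The top view shows the stand at about (285,203) with its open front facing right (world -y). The bottle's red cap is at (335,199), the wedge at (402,189) with its nose to the left, the mat at (418,238), the red cup at (413,213) and the blue cup at (427,172). The side view agrees: mat (337,320), wedge (378,286), bottle (329,237).

```bash
cat > h.py <<'E'
import numpy as np, cv2
from cell import readout, vision, arm
def K(c):
    f=200/np.tan(np.radians(c["fov_y"]/2)); return np.array([[f,0,c["cx"]],[0,f,c["cy"]],[0,0,1.]]), np.array([c["k1"],0,0,0,0.])
def ray(c,uv):
    k,d=K(c); p=cv2.undistortPoints(np.float64(uv).reshape(-1,1,2),k,d).reshape(-1,2)
    v=np.c_[p[:,0],-p[:,1],-np.ones(len(p))]@c["pose"][:3,:3].T
    return c["pose"][:3,3],v
def plane(c,uv,z):
    o,v=ray(c,uv); return o+v*((z-o[2])/v[:,2])[:,None]
def proj(c,P):
    k,d=K(c); q=(np.atleast_2d(P)-c["pose"][:3,3])@c["pose"][:3,:3]
    q=q*[1,-1,-1]; return cv2.projectPoints(q.reshape(-1,1,3),np.zeros(3),np.zeros(3),k,d)[0].reshape(-1,2)
def tri(c1,u1,c2,u2):
    o1,v1=ray(c1,u1);o2,v2=ray(c2,u2);v1=v1[0];v2=v2[0]
    t=np.linalg.lstsq(np.c_[v1,-v2],o2-o1,rcond=None)[0]
    a,b=o1+v1*t[0],o2+v2*t[1]; return (a+b)/2,np.linalg.norm(a-b)
def blobs(img,lo,hi,amin=8):
    hsv=cv2.cvtColor(img,cv2.COLOR_RGB2HSV); m=cv2.inRange(hsv,np.array(lo),np.array(hi))
    n,l,s,ce=cv2.connectedComponentsWithStats(m)
    return [(ce[i].round(2),s[i]) for i in range(1,n) if s[i,4]>=amin],l,m
E
python3 - <<'E'
from h import *
R={}
for n,(x0,x1,y0,y1) in {"top":(230,440,140,260),"side":(250,450,170,340)}.items():
    im=cv2.imread(f"pics/{n}0.png")[:,:,::-1].copy()
    cv2.imwrite(f"pics/{n}c.png",cv2.resize(im[y0:y1,x0:x1,::-1],None,fx=3.5,fy=3.5,interpolation=cv2.INTER_CUBIC))
    c=vision.calibration(n)
    for nm,lo,hi in (("red",(0,130,90),(5,255,255)),("red2",(172,130,90),(180,255,255)),("orange",(6,150,80),(16,255,255)),("cork",(8,60,110),(18,150,255)),("blue",(105,120,60),(125,255,255))):
        for ce,s in blobs(im,lo,hi)[0]:
            if x0<ce[0]<x1 and y0<ce[1]<y1: print(n,nm,ce,s,plane(c,ce,0.023)[0].round(4))
E
```

```text
top red [334.4 198.6] [332 197   6   5  15] [0.5005 0.0583 0.023 ]
top red [412.07 213.93] [410 210   7   7  14] [ 0.46   -0.1616  0.023 ]
top red2 [413.25 212.82] [411 210   6   6  28] [ 0.4631 -0.1649  0.023 ]
top orange [402.43 189.35] [376 182  52  16 432] [ 0.5293 -0.1342  0.023 ]
top cork [400.44 188.39] [375 180  54  19 171] [ 0.5319 -0.1286  0.023 ]
top cork [417.54 238.31] [407 228  23  22 402] [ 0.3915 -0.177   0.023 ]
top blue [426.27 171.44] [423 169   8   6  41] [ 0.5811 -0.2016  0.023 ]
top blue [259.33 186.59] [252 179  33  20 172] [0.5318 0.2715 0.023 ]
top blue [260.62 219.8 ] [253 207  37  21 183] [0.4379 0.266  0.023 ]
side red [354.78 190.  ] [353 189   5   3   9] [0.6952 0.239  0.023 ]
side red [328.91 229.82] [327 228   5   5  22] [0.5166 0.0906 0.023 ]
side red [359.87 300.8 ] [355 297  11   9  75] [ 0.4581 -0.1742  0.023 ]
side orange [376.92 281.88] [360 265  34  34 405] [ 0.5285 -0.1416  0.023 ]
side cork [382.   280.89] [379 279   7   6   9] [ 0.5419 -0.1444  0.023 ]
side cork [387.46 302.58] [381 297  13  12  78] [ 0.5141 -0.2073  0.023 ]
side cork [336.26 320.27] [322 308  29  25 557] [ 0.3807 -0.1981  0.023 ]
side blue [318.74 200.67] [314 196  11  10  27] [0.5568 0.2353 0.023 ]
side blue [279.95 208.52] [273 201  15  18  58] [0.4276 0.2493 0.023 ]
side blue [288.78 221.67] [287 220   4   4   9] [0.4261 0.1764 0.023 ]
side blue [409.86 294.64] [406 291   9   8  58] [ 0.5772 -0.2109  0.023 ]
```

View pics/topc.png

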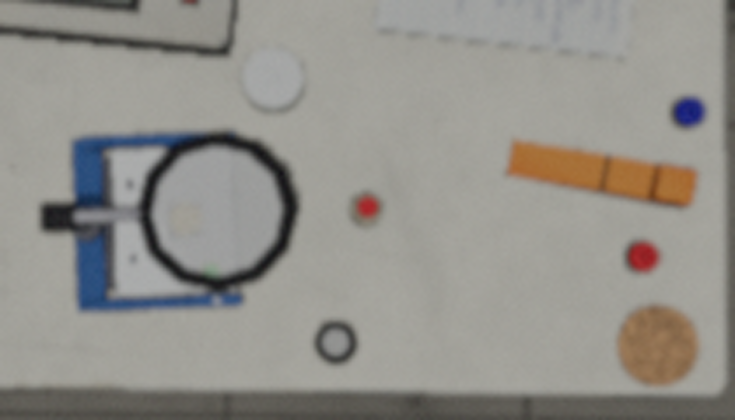

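View pics/sidec.png

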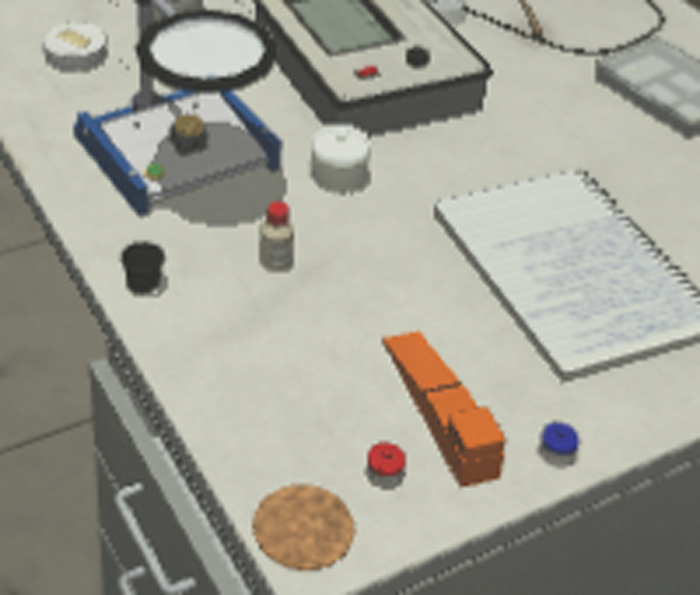

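The crops show the wedge's black line at crop (605,173) in the top view, the heel step at (656,183) and the nose edge at (510,158). The cheek front ends are at (236,135) and (241,299) in the crop, the rear corners at (75,142) and (82,308).

```bash
python3 - <<'E'
from h import *
c=vision.calibration("top");d=vision.calibration("side")
T=lambda u,v:(230+u/3.5,140+v/3.5)
S=lambda u,v:(250+u/3.5,170+v/3.5)
for n,z,uv in (("cheekU front",.033,T(236,136)),("cheekL front",.033,T(241,299)),("rearU",.033,T(75,142)),("rearL",.033,T(82,308)),("rim front",.144,T(297,208)),("mag ctr",.144,T(219,210)),("mat",.003,T(657,345)),("cap",.055,T(367,207)),("nose",.003,T(510,158)),("line",.022,T(605,173)),("heelstep",.041,T(656,183)),("heelend",.041,T(693,189)),("red",.023,T(642,256)),("blue",.023,T(688,111)),("eye",.029,T(336,342)),("jar",.05,T(273,79))):
    print(n,plane(c,[uv],z)[0].round(4))
for n,z,uv in (("cheekR front top",.033,S(280,157)),("cheekL front top",.033,S(147,200)),("rearL",.033,S(80,118)),("mat",.003,S(303,526)),("cap",.058,S(278,208)),("red",.023,S(386,458)),("nose",.003,S(402,338)),("mag ctr",.144,S(205,48)),("line",.022,S(443,388))):
    print("side",n,plane(d,[uv],z)[0].round(4))
w=vision.calibration("wrist");s=readout.observe()
from scipy.spatial.transform import Rotation as Ro
R=Ro.from_rotvec(s["ee_rot"]).as_matrix()
print(R.round(3)); print("cam in tool",(R.T@(w["pose"][:3,3]-s["position"])).round(4)); print((R.T@w["pose"][:3,:3]).round(3),w["fov_y"])
E
```

```text
cheekU front [0.5543 0.1634 0.033 ]
cheekL front [0.4235 0.1574 0.033 ]
rearU [0.5477 0.2926 0.033 ]
rearL [0.4147 0.2842 0.033 ]
rim front [0.4913 0.1126 0.144 ]
mag ctr [0.4891 0.1691 0.144 ]
mat [ 0.39   -0.1823  0.003 ]
cap [0.4973 0.0583 0.055 ]
nose [ 0.542  -0.0613  0.003 ]
line [ 0.5291 -0.1357  0.022 ]
heelstep [ 0.5202 -0.1723  0.041 ]
heelend [ 0.5158 -0.2017  0.041 ]
red [ 0.4622 -0.1654  0.023 ]
blue [ 0.5803 -0.2024  0.023 ]
eye [0.39   0.0809 0.029 ]
jar [0.5984 0.1338 0.05  ]
side cheekR front top [0.5472 0.1414 0.033 ]
side cheekL front top [0.4196 0.1371 0.033 ]
side rearL [0.4124 0.2697 0.033 ]
side mat [ 0.3897 -0.1853  0.003 ]
side cap [0.4975 0.0544 0.058 ]
side red [ 0.4589 -0.1747  0.023 ]
side nose [ 0.5427 -0.0667  0.003 ]
side mag ctr [0.4887 0.1712 0.144 ]
side line [ 0.5303 -0.1376  0.022 ]
[[-0.93   0.368 -0.   ]
 [ 0.368  0.93  -0.001]
 [-0.    -0.001 -1.   ]]
cam in tool [ 0.0658 -0.0003 -0.1597]
[[-0.     0.969  0.245]
 [ 1.     0.    -0.   ]
 [-0.     0.245 -0.969]] 64.26526897551366
```

carry_out(increments=[10,-30,30,0,0,-0.085,20,-42,30,0,0,-0.085,20,-42,20,0,0,-0.085,20,-42,0,0,0,-0.085,20,-42,0,0,0,-0.085,20,-42,0,0,0,-0.085,20,-42,0,0,0,-0.085,20,-42,0,0,0,-0.085,20,-42,0,0,0,-0.085,20,-42,0,0,0,-0.085,20,-42,0,0,0,-0.085,20,-42,0,0,0,-0.085,20,-42,0,0,0,-0.085,20,-46,0,0,0,-0.085,0,0,0,0,0,0,0,0,0,0,0,0], grip=0.3)

```text
clock: 2.1
position: [0.4996, 0.0017, 0.3064]
ee_rot: [-2.216, -2.226, 0.001]
force: [-0.1, 0.4, -0.7]
width: 0.697
gripper_force: 0.0
```

```bash
python3 - <<'E'
from h import *
import pickle
s=readout.observe();print(s["clock"],s["position"],s["ee_rot"],s["joints"].round(3),s["width"])
c=vision.calibration("wrist");im=vision.get_image("wrist")
pickle.dump((c,im),open("w1.pkl","wb"));cv2.imwrite("pics/w1.png",im[:,:,::-1])
print(c["pose"].round(3))
E
```

```text
2.1 [0.49960387 0.00169294 0.30637137] [-2.21581091e+00 -2.22592300e+00  8.72171911e-04] [-0.607  0.169  0.592  1.781 -0.1    1.222  0.017] 0.6973874243254723
[[ 1.    -0.004 -0.001  0.499]
 [ 0.004  0.97   0.245  0.067]
 [-0.    -0.245  0.97   0.466]
 [ 0.     0.     0.     1.   ]]
```

View pics/w1.png

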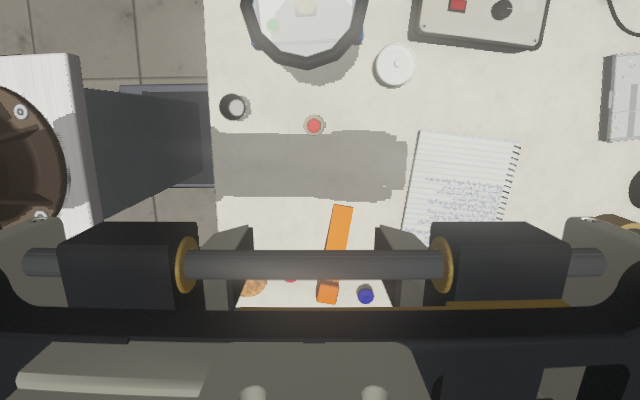

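The wrist view shows the bottle cap at (314,126), the heel top at (328,293), the cheek front ends peeking out at (256,43) and (362,38), and the blue cup at (365,296). The gripper hides the rest.

```bash
python3 - <<'E'
from h import *
import pickle
c,im=pickle.load(open("w1.pkl","rb"));t=vision.calibration("top");sd=vision.calibration("side")
for nm,lo,hi,z in (("red",(0,90,120),(6,255,255),.055),("red",(170,90,120),(180,255,255),.055),("blue",(105,110,50),(128,255,255),.033),("orange",(6,150,80),(16,255,255),.02)):
    for ce,s in blobs(im,lo,hi,6)[0]: print(nm,ce,s,plane(c,ce,z)[0].round(4))
print(tri(c,(314,126),t,(334.4,198.6)),tri(sd,(328.9,229.8),t,(334.6,198.8)))
hsv=cv2.cvtColor(im,cv2.COLOR_RGB2HSV);print(hsv[38:48,250:262,0][::3],hsv[34:44,356:368,:][::4,::4])
# line/nose corners on wedge
m=blobs(im,(6,150,80),(16,255,255))[2]
for r in (208,215,225,235,245):
    x=np.where(m[r,300:380])[0]+300; print(r,x.min(),x.max())
cv2.imwrite("pics/w1c.png",cv2.resize(im[20:60,230:390,::-1],None,fx=5,fy=5,interpolation=cv2.INTER_CUBIC))
E
```

```text
red [457.79   4.41] [451   0  15  10 136] [0.6694 0.2001 0.055 ]
red [313.27 125.16] [307 119  13  14 137] [0.4986 0.0573 0.055 ]
red [290.   280.44] [286 280   9   2  16] [ 0.4662 -0.1594  0.055 ]
blue [365.43 296.36] [358 290  15  14 149] [ 0.5795 -0.1983  0.033 ]
orange [338.98 227.63] [326 205  27  45 859] [ 0.5372 -0.0916  0.02  ]
orange [327.3  295.29] [317 287  21  17 270] [ 0.5217 -0.2044  0.02  ]
(array([0.49990084, 0.05701535, 0.02762488]), np.float64(0.0030142107025492265)) (array([0.49837491, 0.05889319, 0.05302143]), np.float64(5.771205369814324e-05))
[[ 24  26  26  26  26  21  26  21  21  20  25  25]
 [ 25 106 108  26  21  23  23  26  26  21  25  25]
 [ 25  60 108 110 109 105  26  23  19  23  23  26]
 [ 25  27  25  30  60  90  60   0  30  26  26  21]] [[[ 24  11 121]
  [ 90   2 122]
  [ 25  14 205]]

 [[ 30  11 117]
  [109  30 135]
  [ 25  13 211]]

 [[105   4 114]
  [ 80   6 119]
  [ 25  14 213]]]
208 334 352
215 332 351
225 330 349
235 328 347
245 326 345
```

View pics/w1c.png

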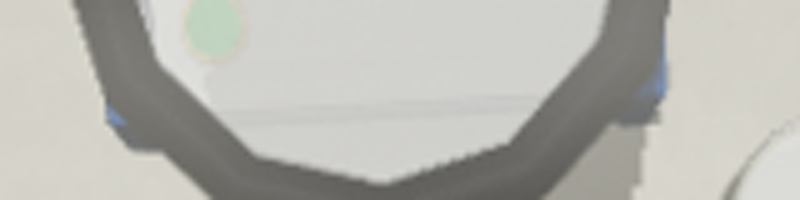

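The crop shows the lip line through the lens, and the cheek front-face bottom corners at about pixels (256,50) left and (361.5,44.5) right.

```bash
python3 - <<'E'
from h import *
import pickle
c,im=pickle.load(open("w1.pkl","rb"));t=vision.calibration("top");sd=vision.calibration("side")
a,b=plane(c,[(256,50),(361.6,44.4)],0); print("bot",a,b,np.linalg.norm(a-b),np.degrees(np.arctan2(*(b-a)[1::-1])))
a,b=plane(c,[(251.2,42),(363,38)],.033); print("top",a,b,np.linalg.norm(a-b),np.degrees(np.arctan2(*(b-a)[1::-1])))
a,b=plane(c,[(273,45),(336,40)],.012); print("lip",a,b,np.degrees(np.arctan2(*(b-a)[1::-1])))
# wedge: nose corners and slope edges
a,b=plane(c,[(334,205.5),(353,205.5)],.003);print("nose",a,b)
# side cheek bottom corners & mag / rim ellipses
for n,k in (("top",t),("side",sd)):
    I=cv2.imread(f"pics/{n}0.png")
    print(n)
S=lambda u,v:(250+u/3.5,170+v/3.5)
print(plane(sd,[S(148,213),S(281,168)],0))
for yaw in (92.5,93.5):
  for O in ((.487,.160),(.487,.165)):
    r=np.radians(yaw);R=np.array([[np.cos(r),-np.sin(r),0],[np.sin(r),np.cos(r),0],[0,0,1]])
    P=np.array([[-5,71,0],[-5,-71,0],[-5,71,33],[-5,-71,33],[120,71,33],[120,-71,33],[5,0,150],[-54,0,144]])/1000@R.T+np.array([*O,0])
    print(yaw,O,"w",proj(c,P)[:4].round(1).tolist(),"\n  top",((proj(t,P)-[230,140])*3.5).round(0).tolist(),"\n  side",((proj(sd,P)-[250,170])*3.5).round(0).tolist())
E
```

```text
bot [0.41978931 0.15689302 0.        ] [0.56390842 0.16462131 0.        ] 0.14432617029496903 3.0695087243377333
top [0.4195981  0.16010718 0.033     ] [0.56083061 0.16532744 0.033     ] 0.14132894519118094 2.116812365796977
lip [0.44464799 0.16077995 0.012     ] [0.52813959 0.16726044 0.012     ] 4.438312055013345
nose [ 0.53032028 -0.06234025  0.003     ] [ 0.55903821 -0.06221933  0.003     ]
top
side
[[0.42905834 0.15813372 0.        ]
 [0.56195241 0.1644304  0.        ]]
92.5 (0.487, 0.16) w [[253.6, 53.9], [357.2, 49.4], [248.8, 48.9], [360.7, 44.1]] 
  top [[249.0, 307.0], [244.0, 135.0], [248.0, 308.0], [243.0, 131.0], [91.0, 313.0], [87.0, 136.0], [224.0, 213.0], [306.0, 211.0]] 
  side [[137.0, 221.0], [281.0, 173.0], [136.0, 191.0], [282.0, 143.0], [75.0, 114.0], [214.0, 73.0], [206.0, 46.0], [242.0, 88.0]]
92.5 (0.487, 0.165) w [[253.4, 50.0], [357.3, 45.5], [248.7, 44.7], [360.8, 39.9]] 
  top [[243.0, 307.0], [238.0, 135.0], [241.0, 308.0], [236.0, 131.0], [85.0, 313.0], [81.0, 136.0], [217.0, 213.0], [299.0, 211.0]] 
  side [[135.0, 218.0], [278.0, 170.0], [134.0, 188.0], [279.0, 140.0], [73.0, 111.0], [212.0, 71.0], [204.0, 43.0], [239.0, 85.0]]
93.5 (0.487, 0.16) w [[253.7, 54.8], [357.3, 48.5], [249.0, 49.9], [360.7, 43.0]] 
  top [[251.0, 307.0], [243.0, 135.0], [249.0, 308.0], [241.0, 131.0], [93.0, 316.0], [86.0, 139.0], [224.0, 213.0], [306.0, 209.0]] 
  side [[138.0, 222.0], [280.0, 172.0], [137.0, 192.0], [281.0, 143.0], [74.0, 116.0], [211.0, 73.0], [206.0, 46.0], [243.0, 88.0]]
93.5 (0.487, 0.165) w [[253.6, 51.0], [357.4, 44.6], [248.8, 45.7], [360.9, 38.8]] 
  top [[245.0, 307.0], [237.0, 135.0], [243.0, 308.0], [235.0, 131.0], [87.0, 315.0], [79.0, 139.0], [217.0, 213.0], [299.0, 209.0]] 
  side [[136.0, 219.0], [277.0, 169.0], [135.0, 188.0], [279.0, 140.0], [72.0, 113.0], [209.0, 71.0], [203.0, 43.0], [240.0, 85.0]]
```

carry_out(increments=[0,5,-32,0.05,0,0,0,5,-32,0.05,0,0,0,5,-32,0.05,0,0,0,5,-33,0.05,0,0,-1,6,-33,0.05,0,0,0,6,-33,0.05,0,0,0,6,-19,0,0,0,0,6,-19,0,0,0,0,6,-19,0,0,0,0,6,-19,0,0,0,0,6,-19,0,0,0,0,0,0,0,0,0,0,0,0,0,0,0], grip=0.35)

```text
clock: 3.78
position: [0.4991, 0.0637, 0.0173]
ee_rot: [-2.055, -2.065, -0.313]
force: [0.6, -0.0, -0.5]
width: 0.652
gripper_force: 0.0
```

```bash
python3 - <<'E'
from h import *
import pickle
s=readout.observe();print(s["clock"],s["position"],s["ee_rot"],s["force"])
c=vision.calibration("wrist");im=vision.get_image("wrist")
pickle.dump((c,im),open("w2.pkl","wb"));cv2.imwrite("pics/w2.png",im[:,:,::-1])
E
```

```text
3.775 [0.49913005 0.06368815 0.01732223] [-2.05491315 -2.06546404 -0.31256084] [ 0.58447413 -0.01448919 -0.51658067]
```

View pics/w2.png

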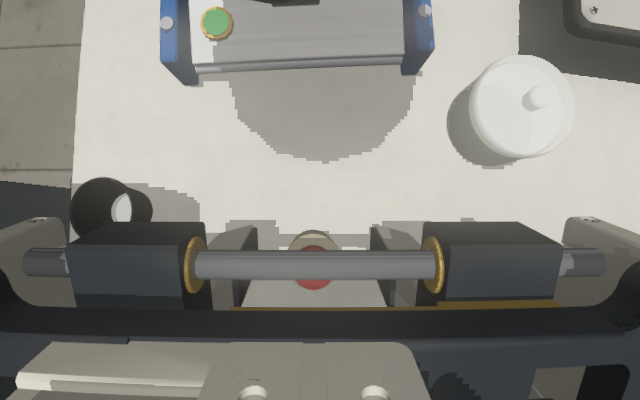

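The wrist view shows the cap at (313,268), centred between the fingers. The stand front is now clear, with cheek corners around (180,83) and (422,73), and the lip bar runs from (197,70) to (402,60).

carry_out(increments=[0,0,0,0,0,0,0,0,0,0,0,0,0,0,0,0,0,0,0,0,0,0,0,0,0,0,0,0,0,0], grip=1, newtons=15)

```text
clock: 4.45
position: [0.499, 0.0632, 0.0168]
ee_rot: [-2.056, -2.064, -0.312]
force: [-0.4, 0.3, 1.7]
width: 0.281
gripper_force: 15.0
```

```bash
python3 - <<'E'
from h import *
import pickle
c,im=pickle.load(open("w2.pkl","rb"))
m=blobs(im,(100,110,40),(128,255,255))[2]
for ce,s in blobs(im,(100,110,40),(128,255,255),60)[0]: print(ce,s)
for x0,x1 in ((150,215),(395,445)):
    cn=max(cv2.findContours(m[:110,x0:x1].copy(),0,2)[0],key=cv2.contourArea)
    q=cv2.approxPolyDP(cn,2.5,True).reshape(-1,2)+[x0,0]; print(q.tolist())
cv2.imwrite("pics/w2c.png",cv2.resize(im[0:100,150:450,::-1],None,fx=2.6,fy=2.6,interpolation=cv2.INTER_CUBIC))
print(plane(c,[(161,43),(431,33)],.033),plane(c,[(180,83),(422,73)],0))
E
```

```text
[168.24   6.47] [161   0  17  16 219]
[[161, 0], [162, 13], [173, 15], [177, 0]]Traceback (most recent call last):
  File "<stdin>", line 7, in <module>
ValueError: max() iterable argument is empty
```

```bash
python3 - <<'E'
from h import *
import pickle
c,im=pickle.load(open("w2.pkl","rb"))
b=im[...,2].astype(int)-im[...,0]; m=((b>25)*255).astype(np.uint8)
for x0,x1 in ((150,215),(395,445)):
    cn=max(cv2.findContours(m[:110,x0:x1].copy(),0,2)[0],key=cv2.contourArea)
    print((cv2.approxPolyDP(cn,2,True).reshape(-1,2)+[x0,0]).tolist())
cv2.imwrite("pics/w2c.png",cv2.resize(im[0:100,150:450,::-1],None,fx=2.6,fy=2.6,interpolation=cv2.INTER_CUBIC))
for n,a in (("topfront",plane(c,[(161,43),(431,33)],.033)),("bot",plane(c,[(180,83),(422,73)],0))):
    d=a[1]-a[0]; print(n,a,np.linalg.norm(d),np.degrees(np.arctan2(d[1],d[0])))
E
```

```text
[[160, 0], [160, 19], [169, 16], [175, 24], [167, 32], [160, 27], [160, 60], [175, 61], [178, 0]]
[[431, 13], [425, 20], [417, 17], [420, 48], [432, 49], [434, 46]]
topfront [[0.41938404 0.16713181 0.033     ]
 [0.5589399  0.17300408 0.033     ]] 0.13967935257099298 2.409487402566244
bot [[0.41606104 0.15952887 0.        ]
 [0.56524459 0.16654429 0.        ]] 0.1493484082602245 2.6923734151434324
```

View pics/w2c.png

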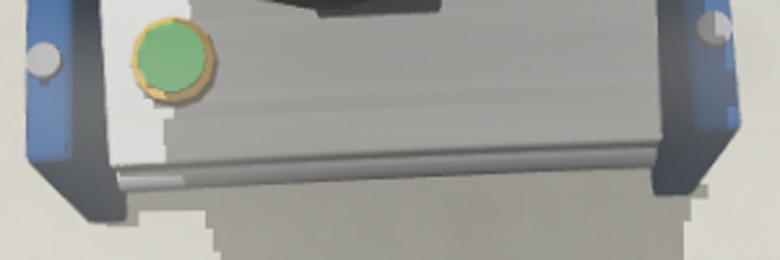

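The crop gives precise corners in wrist pixels: top-front outer (160.4,61.5) and (435,48.8), bottom-front outer (184,85) and (416,74.6), inner (198,85) and (401.5,74.6).

```bash
python3 - <<'E'
from h import *
import pickle
c,im=pickle.load(open("w2.pkl","rb"))
for n,uv,z in (("topfront",[(160.4,61.5),(435,48.8)],.033),("bot",[(184,85),(416,74.6)],0),("botin",[(198,85),(401.5,74.6)],0),("lip",[(196,69),(402,59.5)],.011)):
    a=plane(c,uv,z);d=a[1]-a[0];m=a.mean(0);y=np.arctan2(d[1],d[0]);print(n,m.round(4),np.linalg.norm(d).round(4),np.degrees(y).round(2),"origin",(m[:2]+.005*np.array([-np.sin(y),np.cos(y)])).round(4))
E
```

```text
topfront [0.4902 0.1608 0.033 ] 0.1413 2.97 origin [0.4899 0.1658]
bot [0.49   0.1618 0.    ] 0.143 2.89 origin [0.4898 0.1668]
botin [0.4899 0.1617 0.    ] 0.1253 3.26 origin [0.4896 0.1667]
lip [0.4899 0.1663 0.011 ] 0.12 2.97 origin [0.4896 0.1713]
```

carry_out(increments=[0,0,15,0,0,0,0,0,25,0,0,0,0,0,30,0,0,0,-5,-11,0,0,0,0,-11,-24,0,0,0,0,-11,-24,0,0,0,0,-11,-24,0,0,0,0,-11,-24,0,0,0,0,-11,-24,0,0,0,0,-11,-25,0,0,0,0,-11,-25,0,0,0,0,-11,-25,0,0,0,0,-11,-24,0,0,0,0,-5,-11,0,0,0,0,0,0,0,0,0,0,0,0,-25,0,0,0,0,0,-20,0,0,0,0,0,-12,0,0,0,0,0,-6,0,0,0,0,0,0,0,0,0])

```text
clock: 6.95
position: [0.39, -0.1776, 0.0237]
ee_rot: [-2.056, -2.064, -0.312]
force: [-0.5, 0.8, 0.1]
width: 0.285
gripper_force: 15.0
```

```bash
python3 - <<'E'
from h import *
s=readout.observe();print(s["position"],s["force"])
for n in("top","side"):
    c=vision.calibration(n);im=vision.get_image(n)
    cv2.imwrite(f"pics/{n}3.png",im[:,:,::-1])
    for nm,lo,hi in (("red",(0,130,90),(5,255,255)),("red2",(172,130,90),(180,255,255)),("cork",(8,60,110),(18,150,255))):
        for ce,q in blobs(im,lo,hi)[0]:
            if 300<ce[0]<440 and 200<ce[1]<340: print(n,nm,ce,q,plane(c,ce,.055)[0].round(4),plane(c,ce,.023)[0].round(4))
a=cv2.imread("pics/side3.png")[220:350,280:430];b=cv2.imread("pics/top3.png")[150:260,300:450]
cv2.imwrite("pics/c3.png",np.hstack([cv2.resize(a,(400,347)),cv2.resize(b,(390,347))]))
E
```

```text
[ 0.39003945 -0.17757151  0.02371504] [-0.51969701  0.80282671  0.1030755 ]
top red [414.56 211.81] [410 209   8   8  16] [ 0.4653 -0.1611  0.055 ] [ 0.4661 -0.1686  0.023 ]
top red [411.3 214.8] [410 213   4   4  10] [ 0.4569 -0.1522  0.055 ] [ 0.4575 -0.1594  0.023 ]
top red2 [413.21 212.71] [410 210   7   7  24] [ 0.4628 -0.1574  0.055 ] [ 0.4635 -0.1648  0.023 ]
side cork [394.13 202.05] [384 192  21  20 130] [0.7434 0.0885 0.055 ] [0.7741 0.1238 0.023 ]
side cork [378.52 302.33] [376 298   6  11  21] [ 0.477  -0.2186  0.055 ] [ 0.4954 -0.1974  0.023 ]
side cork [337.6  324.63] [322 312  29  21 293] [ 0.3644 -0.2303  0.055 ] [ 0.3777 -0.2097  0.023 ]
```

View pics/c3.png

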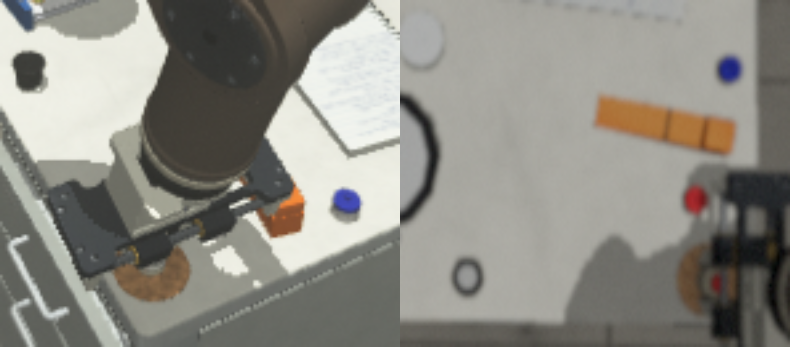

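The side crop shows the bottle held above the mat. The top crop shows the cap at (716,283), which puts it over the mat centre to within a few mm. The foot is about 4 mm above the mat, so I lower it and release.

carry_out(increments=[0,0,-2,0,0,0,0,0,-2,0,0,0,0,0,0,0,0,0])

```text
clock: 7.42
position: [0.3901, -0.1779, 0.0198]
ee_rot: [-2.056, -2.064, -0.312]
force: [0.1, 0.6, 0.6]
width: 0.285
gripper_force: 15.0
```

carry_out(increments=[0,0,0,0,0,0,0,0,0,0,0,0,0,0,0,0,0,0,0,-3,10,0,0,0,0,-6,20,0,0,0,0,-9,30,0,0,0,0,-9,30,0,0,0,0,0,20,0,0,0], grip=0.53)

```text
clock: 8.43
position: [0.3902, -0.2062, 0.1317]
ee_rot: [-2.059, -2.065, -0.312]
force: [-0.3, 0.6, -0.8]
width: 0.467
gripper_force: 0.0
```

carry_out(increments=[0,-10,30,0.05,0,0,15,-18,30,0.06,0,0,30,-18,20,0.06,0,0,30,-18,0,0.06,0,0,30,-18,0,0.06,0,0,30,-18,0,0.06,0,0,0,0,0,0,0,0,0,0,0,0,0,0])

```text
clock: 9.43
position: [0.5243, -0.305, 0.21]
ee_rot: [-1.845, -1.851, -0.622]
force: [-0.8, -0.6, -0.1]
width: 0.468
gripper_force: 0.0
```

```bash
python3 - <<'E'
from h import *
import pickle
s=readout.observe();print(s["clock"],s["position"],s["ee_rot"],s["joints"].round(2),s["width"])
c=vision.calibration("wrist");im=vision.get_image("wrist")
t=vision.get_image("top");sd=vision.get_image("side")
pickle.dump((c,im,t,sd),open("w4.pkl","wb"))
a=cv2.resize(sd[260:350,290:430,::-1],(380,244))
b=cv2.resize(t[150:260,300:450,::-1],(380,279))
z=np.zeros((600,800,3),np.uint8);z[:320,:512]=cv2.resize(im[:,:,::-1],(512,320));z[321:565,:380]=a;z[321:600,400:780]=b
cv2.imwrite("pics/w4.png",z)
E
```

```text
9.425 [ 0.5242584  -0.30499567  0.20995702] [-1.84530164 -1.85130461 -0.62248814] [ 0.44  0.74  0.51  1.36 -0.71  1.69  1.06] 0.4681682996887983
```

View pics/w4.png

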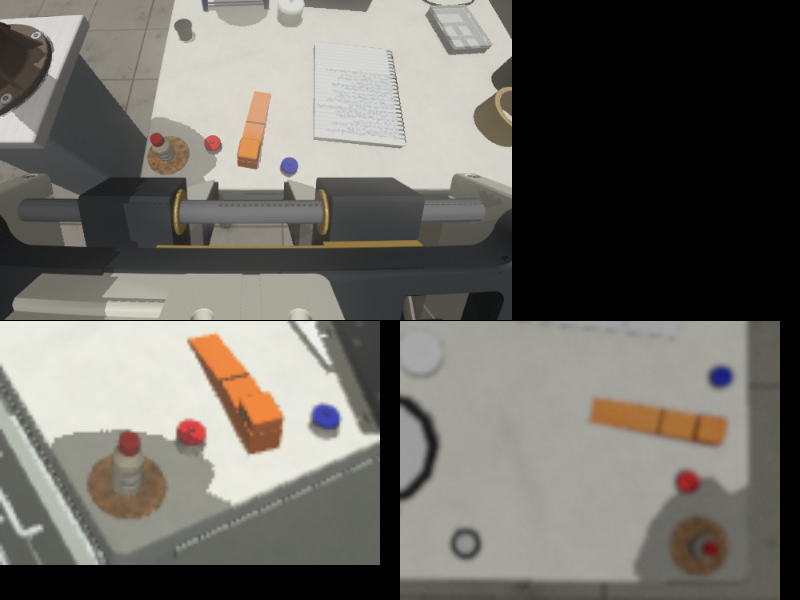

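The three views show the bottle upright on the mat, with nothing knocked over. The wedge is in the wrist view with its nose edge at about (317,115)–(338,118) and its heel near (310,185).

```bash
python3 - <<'E'
from h import *
import pickle
c,im,t,sd=pickle.load(open("w4.pkl","rb"));ct=vision.calibration("top");cs=vision.calibration("side")
def show(n,im,c):
    hsv=cv2.cvtColor(im,cv2.COLOR_RGB2HSV); m=cv2.inRange(hsv,(4,110,60),(17,255,255))
    if n=="wrist": m[:100]=0;m[220:]=0;m[:,:285]=0;m[:,350:]=0
    if n=="side": m[:262]=0; m[:,:355]=0;m[304:]=0;m[:,400:]=0
    if n=="top": m[:178]=0;m[202:]=0;m[:,:370]=0
    m=cv2.morphologyEx(m,cv2.MORPH_CLOSE,np.ones((3,3)))
    cn=max(cv2.findContours(m,0,1)[0],key=cv2.contourArea)
    print(n,cv2.contourArea(cn),cv2.approxPolyDP(cn,1.6,True).reshape(-1,2).tolist(),cv2.minAreaRect(cn))
show("wrist",im,c);show("side",sd,cs);show("top",t,ct)
# rows of value along wedge centre in wrist
V=cv2.cvtColor(im,cv2.COLOR_RGB2HSV)
for r in range(112,214,2):
    x=np.where((V[r,285:350,0]<18)&(V[r,285:350,0]>3)&(V[r,285:350,1]>110))[0]+285
    if len(x): print(r,x.min(),x.max(),V[r,x.min()+len(x)//2,1:],end=" | ")
# bottle and mat
print()
for n,I,k in (("wrist",im,c),("top",t,ct),("side",sd,cs)):
    for lo,hi in (((0,120,80),(4,255,255)),((170,120,80),(180,255,255))):
        for ce,q in blobs(I,lo,hi,10)[0]: print(n,"red",ce,q,plane(k,ce,.059)[0].round(4),plane(k,ce,.023)[0].round(4))
    for ce,q in blobs(I,(6,50,50),(20,190,255),80)[0]: print(n,"cork",ce,q,plane(k,[(q[0]+(q[2]-1)/2,q[1]+(q[3]-1)/2)],.003)[0].round(4))
    for ce,q in blobs(I,(112,130,60),(128,255,255),20)[0]: print(n,"blue",ce,q,plane(k,ce,.021)[0].round(4))
E
```

```text
wrist 1996.0 [[320, 115], [321, 126], [316, 125], [297, 190], [298, 198], [296, 199], [298, 206], [318, 210], [320, 209], [322, 188], [337, 120], [335, 117]] ((315.74517822265625, 161.56930541992188), (26.156328201293945, 94.78081512451172), 10.813878059387207)
side 574.5 [[360, 266], [378, 302], [392, 303], [393, 294], [390, 288], [385, 285], [370, 265]] ((377.8684997558594, 283.5034484863281), (47.70588302612305, 17.176469802856445), 61.927513122558594)
top 453.0 [[376, 189], [424, 198], [427, 196], [428, 191], [425, 188], [377, 181]] ((401.7297668457031, 189.12161254882812), (52.443275451660156, 10.192737579345703), 9.462322235107422)
116 321 326 [111 222] | 118 324 337 [114 222] | 120 324 337 [110 222] | 122 330 336 [112 223] | 124 328 336 [111 222] | 126 327 335 [110 223] | 128 327 335 [110 222] | 130 316 333 [111 222] | 132 314 334 [111 223] | 134 313 333 [112 223] | 136 313 333 [111 222] | 138 312 333 [114 222] | 140 312 332 [114 222] | 142 311 332 [114 222] | 144 311 332 [113 222] | 146 310 331 [113 222] | 148 309 331 [114 222] | 150 309 330 [114 222] | 152 320 330 [114 221] 
[... 3464 characters left out ...]
13  44  63 586] [ 0.9632 -0.1668  0.003 ]
side cork [619.03 216.3 ] [592 212  48  14 202] [ 1.3721 -0.2272  0.003 ]
side cork [377.78 287.01] [359 264  35  45 736] [ 0.531  -0.1376  0.003 ]
side cork [190.78 301.07] [179 284  22  36 360] [0.0996 0.019  0.003 ]
side cork [336.25 322.07] [322 309  30  24 404] [ 0.3892 -0.1857  0.003 ]
side cork [133.36 346.8 ] [  83  317  117   56 3059] [-0.0161 -0.053   0.003 ]
side blue [285.94 129.6 ] [281 125  13   8  35] [0.6725 0.7777 0.021 ]
side blue [299.57 161.37] [292 158  15   8  93] [0.6095 0.4986 0.021 ]
side blue [504.23 187.15] [501 183   7  10  26] [1.1739 0.0359 0.021 ]
side blue [409.88 294.76] [406 291   9   8  58] [ 0.5784 -0.21    0.021 ]
```

```bash
python3 - <<'E'
from h import *
import pickle
c,im,t,sd=pickle.load(open("w4.pkl","rb"));ct=vision.calibration("top");cs=vision.calibration("side")
n=plane(c,[(319.5,114.5),(338,117.5)],.003)
hb=plane(c,[(298,207),(319.5,210.5)],0)
ht=plane(c,[(296.5,195.5),(321.7,198.5)],.041)
ln=plane(c,[(308.5,152.5),(330.3,154)],.022)
st=plane(c,[(302,173),(326.5,175)],.041)
for k,a in zip("nose heelbot heeltop line step".split(),(n,hb,ht,ln,st)):
    d=a[1]-a[0];print(k,a.mean(0).round(4),np.linalg.norm(d).round(4),np.degrees(np.arctan2(d[1],d[0])).round(1))
nm=n.mean(0)
for a in (hb,ht):
    d=(nm-a.mean(0))[:2];L=np.hypot(*d);print(L,np.degrees(np.arctan2(d[1],d[0])),"heel mid",nm[:2]-d/L*.130,a.mean(0)[:2]+d/L*.016)
# top: nose edge mid, heel end mid
tn=plane(ct,[(375.8,185.2)],.003)[0];th=plane(ct,[(427.8,194)],.041)[0];d=(tn-th)[:2];L=np.hypot(*d);print("top",L,np.degrees(np.arctan2(d[1],d[0])),th[:2]+d/L*.016,tn[:2]-d/L*.13)
E
```

```text
nose [ 0.5455 -0.0623  0.003 ] 0.027 -11.0
heelbot [ 0.518  -0.2039  0.    ] 0.0277 -9.7
heeltop [ 0.5189 -0.2052  0.041 ] 0.0292 -7.2
line [ 0.5314 -0.1358  0.022 ] 0.0282 -4.3
step [ 0.5247 -0.1756  0.041 ] 0.0291 -5.0
0.14428477031680229 78.98982622368517 heel mid [ 0.52070228 -0.18988623] [ 0.52102986 -0.18820257]
0.14539060681910923 79.43524776840265 heel mid [ 0.52169505 -0.19007538] [ 0.52180678 -0.18947632]
top 0.14203956007581317 79.40835704632258 [ 0.51869381 -0.18543003] [ 0.51796585 -0.18932299]
```

carry_out(increments=[-3,17,-28,0,0,-0.047,-3,17,-29,0,0,-0.047,-3,17,-29,0,0,-0.047,-4,17,-29,0,0,-0.046,0,0,0,0,0,0,0,0,0,0,0,0], grip=0.55)

```text
clock: 10.32
position: [0.5126, -0.2377, 0.0963]
ee_rot: [-2.033, -1.694, -0.688]
force: [-0.0, -0.6, 1.1]
width: 0.452
gripper_force: 0.0
```

```bash
cat > p.py <<'E'
from h import *
from scipy.spatial.transform import Rotation as Ro
def pose(yaw=None):
    s=readout.observe();R=Ro.from_rotvec(s["ee_rot"]).as_matrix();y=R[:,1]
    g=s["position"]-.0188*R[:,2]
    print("t",s["clock"],"tcp",s["position"].round(4),"grasp",g.round(4),"fingeraxis yaw",np.degrees(np.arctan2(y[0],-y[1])).round(2)+0,"y",y.round(3),"z",R[:,2].round(3),"zyaw",np.degrees(np.arctan2(R[1,2],R[0,2])).round(2),"lean",np.arccos(-R[2,2]).round(3),"F",s["force"].round(1),"w",s["width"]*92)
    return s,R,g
E
python3 -c "
from p import *;pose()"
```

```text
t 10.325 tcp [ 0.5126 -0.2377  0.0963] grasp [ 0.5105 -0.2489  0.1113] fingeraxis yaw 79.51 y [ 0.983 -0.182  0.004] z [ 0.113  0.594 -0.797] zyaw 79.18 lean 0.649 F [-0.  -0.6  1.1] w 41.55308559240646
```

carry_out(increments=[2,12,-16,0,0,0,2,12,-16,0,0,0,2,12,-16,0,0,0,2,12,-16,0,0,0,2,12,-16,0,0,0,0,0,-1,0,0,0,0,0,0,0,0,0])

```text
clock: 11.2
position: [0.522, -0.1774, 0.0138]
ee_rot: [-2.034, -1.691, -0.687]
force: [1.0, 0.9, 1.0]
width: 0.45
gripper_force: 0.0
```

```bash
python3 - <<'E'
from p import *
pose()
c=vision.calibration("wrist");im=vision.get_image("wrist")
V=cv2.cvtColor(im,cv2.COLOR_RGB2HSV)
m=cv2.inRange(V,(4,80,60),(17,255,255))
for r in range(60,310,10):
    x=np.where(m[r,200:460])[0]+200
    if len(x)>6: print(r,x.min(),x.max(),end=" | ")
for lo,hi in (((0,120,80),(4,255,255)),((170,120,80),(180,255,255)),((112,130,60),(128,255,255))):
    for ce,q in blobs(im,lo,hi,20)[0]: print(ce,q,plane(c,ce,.021)[0].round(4))
E
```

```text
t 11.2 tcp [ 0.522  -0.1774  0.0138] grasp [ 0.5199 -0.1886  0.0288] fingeraxis yaw 79.44 y [ 0.983 -0.183  0.002] z [ 0.113  0.594 -0.796] zyaw 79.25 lean 0.649 F [1.  0.9 1. ] w 41.373349799642895
90 294 336 | 100 293 336 | 110 292 337 | 120 292 338 | 130 291 339 | 140 291 340 | 150 290 340 | 160 289 341 | 170 288 342 | 180 288 343 | 190 287 343 | 200 287 344 | 210 287 344 | 220 286 344 | 230 270 354 | 240 270 356 | 250 284 348 | 280 282 350 | 290 283 395 | 300 287 344 |
```

carry_out(increments=[0,0,0,0,0,0,0,0,0,0,0,0,0,0,0,0,0,0,0,0,0,0,0,0], grip=1, newtons=35)

```text
clock: 11.75
position: [0.5222, -0.1775, 0.0142]
ee_rot: [-2.034, -1.692, -0.688]
force: [-0.5, -3.7, 5.5]
width: 0.324
gripper_force: 35.0
```

carry_out(increments=[1,7,0,0,0,0,3,16,0,0,0,0,3,18,0,0,0,0,4,18,0,0,0,0,-4,17,0,0,0,0.026,-4,17,0,0,0,0.026,-4,17,0,0,0,0.026,-4,17,0,0,0,0.026,-4,17,0,0,0,0.026,-4,17,0,0,0,0.026,-4,17,0,0,0,0.027,-4,16,0,0,0,0.027,-4,10,0,0,0,0.027,0,0,0,0,0,0])

```text
clock: 13.5
position: [0.4965, 0.0288, 0.0141]
ee_rot: [-1.788, -1.892, -0.607]
force: [-0.8, 3.6, 4.7]
width: 0.325
gripper_force: 35.0
```

```bash
cat > w.py <<'E'
from p import *
def look(O=(.490,.166),yaw=93.0):
    s,R,g=pose()
    r=np.radians(yaw);S=np.array([[np.cos(r),np.sin(r)],[-np.sin(r),np.cos(r)]])
    print("grasp in stand mm",(S@(g[:2]-O)*1000).round(1))
    c=vision.calibration("wrist");im=vision.get_image("wrist");cv2.imwrite(f"pics/v{s['clock']:.1f}.png",im[:,:,::-1])
    V=cv2.cvtColor(im,cv2.COLOR_RGB2HSV);m=cv2.inRange(V,(4,80,60),(17,255,255)); m[:,:240]=0;m[:,400:]=0
    rows=[]
    for q in range(20,232,10):
        x=np.where(m[q])[0]
        if len(x)>8: rows.append((q,x.min(),x.max()))
    print(rows)
    return s,R,g,c,im,m
E
python3 -c "
from w import *
s,R,g,c,im,m=look()
b=(im[...,2].astype(int)-im[...,0]>25).astype(np.uint8)*255
for x0,x1 in ((100,300),(340,520)):
    cn=[k for k in cv2.findContours(b[:230,x0:x1].copy(),0,2)[0] if cv2.contourArea(k)>60]
    for k in cn: print((cv2.approxPolyDP(k,2,True).reshape(-1,2)+[x0,0]).tolist())
P=np.array([[-5,71,33],[-5,-71,33],[-5,71,0],[-5,-71,0]])/1000
r=np.radians(93);Q=P@np.array([[np.cos(r),np.sin(r),0],[-np.sin(r),np.cos(r),0],[0,0,1]])+[.49,.166,0]
print('pred',proj(c,Q).round(1).tolist())
"
```

```text
t 13.5 tcp [0.4965 0.0288 0.0141] grasp [0.4971 0.0174 0.0291] fingeraxis yaw 93.19 y [0.998 0.056 0.002] z [-0.032  0.606 -0.795] zyaw 93.02 lean 0.652 F [-0.8  3.6  4.7] w 29.92441528690526
grasp in stand mm [-148.8    0.7]
[(90, np.int64(293), np.int64(335)), (100, np.int64(292), np.int64(336)), (110, np.int64(292), np.int64(336)), (120, np.int64(291), np.int64(337)), (130, np.int64(290), np.int64(338)), (140, np.int64(289), np.int64(338)), (150, np.int64(289), np.int64(339)), (160, np.int64(288), np.int64(340)), (170, np.int64(287), np.int64(340)), (180, np.int64(286), np.int64(341)), (190, np.int64(286), np.int64(341)), (200, np.int64(285), np.int64(342)), (210, np.int64(285), np.int64(342)), (220, np.int64(284), np.int64(343)), (230, np.int64(281), np.int64(346))]
[[229, 0], [216, 1], [214, 13], [221, 12], [224, 18], [218, 22], [212, 20], [210, 39], [221, 37]]
[[402, 0], [410, 13], [416, 13], [414, 0]]
pred [[207.8, 39.1], [423.6, 40.2], [220.7, 75.8], [410.0, 76.7]]
```

```bash
python3 - <<'E'
from w import *
s,R,g,c,im,m=look()
r=np.radians(93.05);S=np.array([[np.cos(r),np.sin(r)],[-np.sin(r),np.cos(r)]])
V=cv2.cvtColor(im,cv2.COLOR_RGB2HSV)
f=lambda uv,z:(S@(plane(c,[uv],z)[0][:2]-g[:2])*1000).round(1)
print([ (q,V[q,312,1:].tolist()) for q in range(76,92)])
print([ (q,V[q,312,2]) for q in range(100,232,1)])
print("nose",[ (q,f((314,q),.003)) for q in (84,86,88)])
print("line",[ (q,f((314,q),.022)) for q in (150,160,170,180,190,200)])
E
```

```text
t 13.55 tcp [0.4966 0.0286 0.0142] grasp [0.4971 0.0172 0.0291] fingeraxis yaw 93.14 y [0.998 0.055 0.002] z [-0.032  0.606 -0.795] zyaw 92.99 lean 0.652 F [0.3 3.5 5.4] w 30.079791760569044
grasp in stand mm [-149.     0.7]
[(90, np.int64(293), np.int64(335)), (100, np.int64(292), np.int64(336)), (110, np.int64(292), np.int64(336)), (120, np.int64(291), np.int64(337)), (130, np.int64(290), np.int64(338)), (140, np.int64(289), np.int64(338)), (150, np.int64(289), np.int64(339)), (160, np.int64(288), np.int64(340)), (170, np.int64(287), np.int64(340)), (180, np.int64(286), np.int64(341)), (190, np.int64(286), np.int64(341)), (200, np.int64(285), np.int64(342)), (210, np.int64(285), np.int64(342)), (220, np.int64(284), np.int64(343)), (230, np.int64(281), np.int64(346))]
[(76, [21, 155]), (77, [21, 155]), (78, [21, 156]), (79, [21, 156]), (80, [21, 156]), (81, [20, 156]), (82, [21, 156]), (83, [21, 156]), (84, [21, 157]), (85, [36, 157]), (86, [88, 160]), (87, [146, 162]), (88, [146, 162]), (89, [145, 162]), (90, [142, 163]), (91, [140, 164])]
[(100, np.uint8(167)), (101, np.uint8(168)
[... 2429 characters left out ...]
np.uint8(224)), (213, np.uint8(224)), (214, np.uint8(224)), (215, np.uint8(224)), (216, np.uint8(224)), (217, np.uint8(224)), (218, np.uint8(224)), (219, np.uint8(224)), (220, np.uint8(224)), (221, np.uint8(221)), (222, np.uint8(196)), (223, np.uint8(202)), (224, np.uint8(206)), (225, np.uint8(217)), (226, np.uint8(224)), (227, np.uint8(224)), (228, np.uint8(224)), (229, np.uint8(224)), (230, np.uint8(224)), (231, np.uint8(224))]
nose [(84, array([133. ,   0.2])), (86, array([131.1,   0.2])), (88, array([129.2,   0.2]))]
line [(150, array([65.5,  0.2])), (160, array([58.9,  0.2])), (170, array([52.4,  0.2])), (180, array([46.1,  0.2])), (190, array([40. ,  0.1])), (200, array([34. ,  0.1]))]
```

carry_out(increments=[-0.3,8,0,0,0,0,-0.4,8,0,0,0,0,-0.4,8,0,0,0,0,-0.4,8,0,0,0,0,-0.4,8,0,0,0,0,-0.4,8,0,0,0,0,-0.4,8,0,0,0,0,-0.4,8,0,0,0,0,-0.4,8,0,0,0,0,-0.4,8,0,0,0,0,-0.4,6,0,0,0,0,0,0,0,0,0,0])

```text
clock: 15.1
position: [0.4948, 0.1103, 0.014]
ee_rot: [-1.799, -1.892, -0.609]
force: [2.3, -8.5, 11.3]
width: 0.323
gripper_force: 35.0
```

```bash
python3 - <<'E'
from w import *
s,R,g,c,im,m=look()
V=cv2.cvtColor(im,cv2.COLOR_RGB2HSV)
print([V[q,312].tolist() for q in range(110,190,2)])
print("cols 240", [int(V[q,240,2]) for q in range(90,180,2)])
E
```

```text
t 15.1 tcp [0.4948 0.1103 0.014 ] grasp [0.4952 0.099  0.029 ] fingeraxis yaw 92.79 y [0.999 0.049 0.005] z [-0.025  0.602 -0.798] zyaw 92.39 lean 0.647 F [ 2.3 -8.5 11.3] w 29.73121091873353
grasp in stand mm [-67.2  -1.7]
[(160, np.int64(288), np.int64(340)), (170, np.int64(287), np.int64(340)), (180, np.int64(286), np.int64(341)), (190, np.int64(286), np.int64(341)), (200, np.int64(285), np.int64(342)), (210, np.int64(285), np.int64(342)), (220, np.int64(284), np.int64(342)), (230, np.int64(281), np.int64(346))]
[[15, 10, 151], [15, 10, 151], [17, 12, 152], [17, 12, 151], [15, 10, 152], [20, 10, 154], [20, 10, 150], [20, 10, 148], [20, 10, 151], [20, 10, 153], [20, 10, 152], [13, 12, 153], [13, 12, 153], [15, 10, 151], [17, 12, 151], [13, 13, 140], [11, 18, 115], [9, 15, 119], [8, 7, 139], [6, 10, 131], [5, 13, 120], [9, 40, 109], [11, 137, 155], [10, 137, 155], [10, 137, 156], [11, 137, 156], [11, 141, 156], [11, 143, 152], [8, 57, 80], [9, 79, 84], [12, 168, 156], [12, 172, 156], [12, 172, 157], [12, 175, 157], [12, 177, 157], [12, 180, 157], [12, 180, 157], [12, 180, 157], [12, 184, 157], [12, 184, 157]]
cols 240 [213, 213, 207, 154, 169, 168, 167, 168, 168, 167, 168, 168, 135, 159, 136, 114, 147, 152, 153, 156, 156, 156, 156, 153, 154, 145, 118, 122, 141, 138, 129, 115, 156, 155, 156, 156, 155, 154, 153, 153, 212, 213, 213, 213, 213]
```

carry_out(increments=[-1,4,0,0,0,0.005,-0.5,3,0,0,0,0.005,-0.5,2,0,0,0,0,0,0,0,0,0,0,0,0,0,0,0,0])

```text
clock: 15.78
position: [0.4932, 0.1186, 0.014]
ee_rot: [-1.79, -1.9, -0.605]
force: [2.4, -11.3, 13.6]
width: 0.326
gripper_force: 35.0
```

```bash
cat > lip.py <<'E'
from w import *
def lip(O=(.490,.166),yaw=93.0):
    s,R,g,c,im,m=look()
    r=np.radians(yaw);M=np.array([[np.cos(r),np.sin(r),0],[-np.sin(r),np.cos(r),0],[0,0,1]])
    W=lambda P:np.atleast_2d(P)/1000@M+[*O,0]
    cam=(M@(c["pose"][:3,3]-[*O,0]))*1000
    G=im.mean(2)
    for yy in (38,25,-25,-38):
        out=[]
        for th in (-.06,-.03,-.015,0,.015):
            C=np.array([100-100*np.cos(th),yy,25+100*np.sin(th)])
            v=(cam-C);v[1]=0;L=np.hypot(v[0],v[2]);n=np.array([-v[2],0,v[0]])/L  # perpendicular in x-z
            a,b=proj(c,W(C+3*n)),proj(c,W(C-3*n)); out.append((th,*sorted((a[0,1].round(1),b[0,1].round(1)))))
        u=int(round(proj(c,W(C))[0,0]))
        print("y",yy,"col",u,[(t,float(p),float(q)) for t,p,q in out]);k=int(out[3][1])
        print("   ",[(q,int(G[q,u])) for q in range(k-8,k+30)])
    # wedge line
    V=G[:,314];q=range(120,215);print("dark",[(i,int(V[i])) for i in q if V[i]<85])
    return s,R,g,c,im,m
if __name__=="__main__": lip()
E
python3 lip.py
```

```text
t 15.775 tcp [0.4932 0.1186 0.014 ] grasp [0.4938 0.1073 0.029 ] fingeraxis yaw 93.31 y [0.998 0.058 0.006] z [-0.03   0.602 -0.798] zyaw 92.88 lean 0.646 F [  2.4 -11.3  13.6] w 30.036165546381984
grasp in stand mm [-58.8  -0.7]
[(170, np.int64(287), np.int64(340)), (180, np.int64(286), np.int64(341)), (190, np.int64(286), np.int64(341)), (200, np.int64(285), np.int64(342)), (210, np.int64(285), np.int64(342)), (220, np.int64(284), np.int64(342)), (230, np.int64(281), np.int64(346))]
y 38 col 245 [(-0.06, 156.4, 166.7), (-0.03, 153.9, 164.4), (-0.015, 152.6, 163.2), (0, 151.2, 161.9), (0.015, 149.8, 160.6)]
    [(143, 154), (144, 155), (145, 155), (146, 155), (147, 154), (148, 154), (149, 154), (150, 152), (151, 131), (152, 125), (153, 124), (154, 125), (155, 138), (156, 141), (157, 145), (158, 140), (159, 133), (160, 128), (161, 120), (162, 111), (163, 125), (164, 152), (165, 151), (166, 151), (167, 151), (168, 151), (169, 152), (170, 151), (171, 151), (172, 151), (173, 152), (174, 150), (175, 151), (176, 149), (177, 151), (178, 151), (179, 151), (180, 151)]
y 25 col 269 [(-0.06, 1
[... 1089 characters left out ...]
), (177, 148), (178, 148), (179, 148), (180, 147), (181, 148)]
y -38 col 381 [(-0.06, 157.4, 167.7), (-0.03, 154.9, 165.5), (-0.015, 153.7, 164.3), (0, 152.3, 163.0), (0.015, 150.9, 161.7)]
    [(144, 153), (145, 152), (146, 153), (147, 153), (148, 152), (149, 152), (150, 151), (151, 146), (152, 125), (153, 119), (154, 116), (155, 118), (156, 133), (157, 138), (158, 142), (159, 136), (160, 131), (161, 126), (162, 120), (163, 111), (164, 125), (165, 149), (166, 149), (167, 149), (168, 148), (169, 149), (170, 149), (171, 149), (172, 149), (173, 150), (174, 149), (175, 149), (176, 151), (177, 150), (178, 150), (179, 150), (180, 149), (181, 151)]
dark [(165, 78), (166, 71), (167, 69), (168, 70)]
```

```bash
python3 - <<'E'
from h import *
c=vision.calibration("wrist");r=np.radians(93);M=np.array([[np.cos(r),np.sin(r),0],[-np.sin(r),np.cos(r),0],[0,0,1]])
W=lambda P:np.atleast_2d(P)/1000@M+[.49,.166,0]
cam=(M@(c["pose"][:3,3]-[.49,.166,0]))*1000;print(cam)
for d in (0,1,2,3,4,5,6):   # line ahead (front) of the level position by d
    z=25-d*.25; C=np.array([0,0,z]);v=cam-C;L=np.hypot(v[0],v[2])
    a=np.arcsin(3/L);e=[C+3*np.array([-v[2],0,v[0]])/L*k for k in (1,-1)]
    b=max(proj(c,W(p))[0,1] for p in e); l=proj(c,W([-.4-d,0,22]))[0,1]; print(d,b.round(1),l.round(1),(l-b).round(1))
E
```

```text
[-90.55375561   0.4129069  181.23798487]
0 162.4 160.3 -2.1
1 162.6 161.8 -0.8
2 162.8 163.4 0.6
3 163.0 164.9 1.9
4 163.3 166.5 3.2
5 163.5 168.0 4.6
6 163.7 169.6 5.9
```

carry_out(increments=[-0.1,2,0,0,0,0,-0.1,2.2,0,0,0,0,0,0,0,0,0,0,0,0,0,0,0,0])

```text
clock: 16.32
position: [0.4928, 0.1228, 0.014]
ee_rot: [-1.79, -1.9, -0.605]
force: [0.9, -11.7, 13.6]
width: 0.324
gripper_force: 35.0
```

```bash
python3 lip.py | grep -v '^    '
```

```text
t 16.325 tcp [0.4928 0.1228 0.014 ] grasp [0.4934 0.1115 0.0291] fingeraxis yaw 93.31 y [0.998 0.058 0.005] z [-0.031  0.602 -0.798] zyaw 92.9 lean 0.646 F [  0.9 -11.7  13.6] w 29.824867244747654
grasp in stand mm [-54.6  -0.5]
[(170, np.int64(287), np.int64(340)), (180, np.int64(286), np.int64(341)), (190, np.int64(286), np.int64(341)), (200, np.int64(285), np.int64(342)), (210, np.int64(285), np.int64(342)), (220, np.int64(284), np.int64(342)), (230, np.int64(281), np.int64(346))]
y 38 col 245 [(-0.06, 162.7, 173.1), (-0.03, 160.3, 170.9), (-0.015, 159.0, 169.7), (0, 157.7, 168.5), (0.015, 156.3, 167.2)]
y 25 col 269 [(-0.06, 162.8, 173.3), (-0.03, 160.4, 171.0), (-0.015, 159.2, 169.9), (0, 157.8, 168.6), (0.015, 156.4, 167.3)]
y -25 col 359 [(-0.06, 163.5, 173.9), (-0.03, 161.1, 171.7), (-0.015, 159.8, 170.5), (0, 158.5, 169.3), (0.015, 157.1, 168.0)]
y -38 col 382 [(-0.06, 163.7, 174.1), (-0.03, 161.3, 171.9), (-0.015, 160.1, 170.7), (0, 158.8, 169.5), (0.015, 157.4, 168.2)]
dark []
```

carry_out(increments=[0,-1,0.3,0,0,0,0,-1,0.3,0,0,0,0,0,0,0,0,0])

```text
clock: 16.75
position: [0.4917, 0.1228, 0.0141]
ee_rot: [-1.786, -1.9, -0.604]
force: [4.1, -4.7, 2.8]
width: 0.323
gripper_force: 35.0
```

carry_out(increments=[0.5,-0.6,0,0,0,0,0.5,-0.6,0,0,0,0,0,0,0,0,0,0])

```text
clock: 17.12
position: [0.4916, 0.1228, 0.0141]
ee_rot: [-1.782, -1.9, -0.602]
force: [4.0, -1.9, -1.1]
width: 0.322
gripper_force: 35.0
```

```bash
python3 lip.py
```

```text
t 17.125 tcp [0.4916 0.1228 0.0141] grasp [0.4923 0.1115 0.0291] fingeraxis yaw 93.6 y [0.998 0.063 0.002] z [-0.036  0.604 -0.797] zyaw 93.42 lean 0.649 F [ 4.  -1.9 -1.1] w 29.58432171576534
grasp in stand mm [-54.6   0.6]
[(170, np.int64(287), np.int64(340)), (180, np.int64(286), np.int64(341)), (190, np.int64(286), np.int64(341)), (200, np.int64(285), np.int64(342)), (210, np.int64(285), np.int64(342)), (220, np.int64(284), np.int64(342)), (230, np.int64(281), np.int64(346))]
y 38 col 248 [(-0.06, 162.8, 173.3), (-0.03, 160.4, 171.0), (-0.015, 159.2, 169.9), (0, 157.8, 168.6), (0.015, 156.5, 167.3)]
    [(149, 155), (150, 155), (151, 155), (152, 154), (153, 154), (154, 154), (155, 152), (156, 149), (157, 125), (158, 121), (159, 120), (160, 124), (161, 135), (162, 139), (163, 142), (164, 135), (165, 129), (166, 123), (167, 115), (168, 105), (169, 120), (170, 152), (171, 151), (172, 150), (173, 151), (174, 151), (175, 151), (176, 150), (177, 151), (178, 151), (179, 150), (180, 150), (181, 150), (182, 150), (183, 150), (184, 150), (185, 149), (186, 149)]
y 25 col 271 [(-0.06, 163.0,
[... 1042 characters left out ...]
0, 148), (181, 148), (182, 149), (183, 148), (184, 149), (185, 149), (186, 149), (187, 148), (188, 148)]
y -38 col 385 [(-0.06, 164.2, 174.7), (-0.03, 161.9, 172.5), (-0.015, 160.6, 171.3), (0, 159.3, 170.1), (0.015, 157.9, 168.8)]
    [(151, 152), (152, 153), (153, 152), (154, 151), (155, 151), (156, 150), (157, 148), (158, 129), (159, 118), (160, 115), (161, 117), (162, 132), (163, 136), (164, 141), (165, 137), (166, 131), (167, 127), (168, 121), (169, 114), (170, 114), (171, 149), (172, 149), (173, 149), (174, 149), (175, 149), (176, 149), (177, 149), (178, 149), (179, 150), (180, 149), (181, 149), (182, 150), (183, 149), (184, 149), (185, 150), (186, 149), (187, 150), (188, 149)]
dark []
```

carry_out(increments=[0,0,0,0,0,0,0,0,0,0,0,0,0,0,0,0,0,0,0,0,0,0,0,0], grip=0.5)

```text
clock: 17.68
position: [0.4912, 0.1234, 0.0143]
ee_rot: [-1.781, -1.899, -0.603]
force: [0.0, 0.4, 0.2]
width: 0.498
gripper_force: 0.0
```

```bash
python3 - <<'E'
from w import *
s,R,g,c,im,m=look();G=im.mean(2)
for u in (248,271,361,385): print(u,[(q,int(G[q,u])) for q in range(165,173)])
print([(q,int(G[q,314])) for q in range(156,178)])
E
```

```text
t 17.675 tcp [0.4912 0.1234 0.0143] grasp [0.4919 0.112  0.0293] fingeraxis yaw 93.64 y [0.998 0.063 0.002] z [-0.037  0.604 -0.796] zyaw 93.49 lean 0.65 F [0.  0.4 0.2] w 45.82567670614155
grasp in stand mm [-54.    0.9]
[(180, np.int64(287), np.int64(341)), (190, np.int64(286), np.int64(342)), (200, np.int64(286), np.int64(342)), (210, np.int64(285), np.int64(343)), (220, np.int64(285), np.int64(343)), (230, np.int64(282), np.int64(346))]
248 [(165, 135), (166, 129), (167, 124), (168, 116), (169, 105), (170, 122), (171, 152), (172, 151)]
271 [(165, 136), (166, 129), (167, 122), (168, 115), (169, 106), (170, 111), (171, 151), (172, 150)]
361 [(165, 141), (166, 135), (167, 128), (168, 122), (169, 118), (170, 109), (171, 113), (172, 147)]
385 [(165, 140), (166, 137), (167, 132), (168, 127), (169, 121), (170, 114), (171, 107), (172, 149)]
[(156, 148), (157, 146), (158, 139), (159, 115), (160, 114), (161, 113), (162, 125), (163, 133), (164, 138), (165, 140), (166, 130), (167, 124), (168, 118), (169, 108), (170, 97), (171, 97), (172, 103), (173, 103), (174, 101), (175, 101), (176, 103), (177, 102)]
```

carry_out(increments=[0.3,-6,8,0,0,0,0.5,-10,13,0,0,0,0.7,-12,16,0,0,0,0.7,-15,16,0,0,0,1,-20,16,0,0,0,1,-20,10,0,0,0,0,-20,0,0,0,0,0,-20,0,0,0,0,0,0,0,0,0,0,0,0,0,0,0,0])

```text
clock: 18.98
position: [0.4954, 0.0007, 0.0929]
ee_rot: [-1.781, -1.898, -0.602]
force: [-0.0, 0.0, -1.3]
width: 0.499
gripper_force: 0.0
```

```bash
python3 - <<'E'
from p import *
s,R,g=pose();c=vision.calibration("wrist");im=vision.get_image("wrist");cv2.imwrite("pics/end.png",im[:,:,::-1])
G=im.mean(2);r=np.radians(93);M=np.array([[np.cos(r),np.sin(r),0],[-np.sin(r),np.cos(r),0],[0,0,1]])
W=lambda P:np.atleast_2d(P)/1000@M+[.49,.166,0]
cam=(M@(c["pose"][:3,3]-[.49,.166,0]))*1000
for y in (40,-40):
    for th in (-.14,-.03,0,.03):
        C=np.array([0,y,25+100*np.sin(th)]);v=cam-C;L=np.hypot(v[0],v[2]);n=np.array([-v[2],0,v[0]])/L*3
        print(y,th,proj(c,W(C)).round(1).tolist(),sorted([proj(c,W(C+n))[0,1].round(1),proj(c,W(C-n))[0,1].round(1)]))
    u,v=proj(c,W([0,y,25]))[0].round().astype(int);print([(q,int(G[q,u])) for q in range(v-12,v+14)])
V=cv2.cvtColor(im,cv2.COLOR_RGB2HSV);m=cv2.inRange(V,(4,80,40),(17,255,255));m[:,:240]=0;m[:,400:]=0
rows=[(q,*(np.where(m[q])[0][[0,-1]])) for q in range(0,230,4) if (m[q]>0).sum()>8];print([tuple(map(int,t)) for t in rows])
print("heel y of wedge pts",[(S.round(1)) for S in []])
rc=rows[len(rows)//2]
b=(im[...,2].astype(int)-im[...,0]>25).astype(np.uint8)*255
for k in cv2.findContours(b,0,2)[0]:
    if cv2.contourArea(k)>50: print(cv2.approxPolyDP(k,2,True).reshape(-1,2).tolist())
print("cheek pred",proj(c,W([[-5,71,33],[-5,-71,33],[-5,71,0],[-5,-71,0]])).round(1).tolist())
print("wedge pred",proj(c,W([[-70,15,41],[-70,-15,41],[-70,15,0],[-70,-15,0],[-38,15,41],[-38,-15,41],[-0.4,0,22]])).round(1).tolist())
E
```

```text
t 18.975 tcp [0.4954 0.0007 0.0929] grasp [ 0.4961 -0.0107  0.1079] fingeraxis yaw 93.63 y [0.998 0.063 0.001] z [-0.037  0.605 -0.796] zyaw 93.53 lean 0.651 F [-0.   0.  -1.3] w 45.93172752111744
40 -0.14 [[278.2, 100.7]] [np.float64(97.5), np.float64(103.8)]
40 -0.03 [[277.1, 93.0]] [np.float64(89.7), np.float64(96.3)]
40 0 [[276.7, 90.8]] [np.float64(87.5), np.float64(94.1)]
40 0.03 [[276.4, 88.6]] [np.float64(85.2), np.float64(91.9)]
[(79, 158), (80, 158), (81, 158), (82, 157), (83, 157), (84, 155), (85, 143), (86, 130), (87, 129), (88, 135), (89, 147), (90, 147), (91, 139), (92, 132), (93, 127), (94, 144), (95, 159), (96, 159), (97, 158), (98, 159), (99, 159), (100, 159), (101, 158), (102, 160), (103, 159), (104, 159)]
-40 -0.14 [[359.6, 101.5]] [np.float64(98.4), np.float64(104.7)]
-40 -0.03 [[361.2, 93.9]] [np.float64(90.6), np.float64(97.2)]
-40 0 [[361.6, 91.7]] [np.float64(88.4), np.float64(95.0)]
-40 0.03 [[362.0, 89.5]] [np.float64(86.1), np.float64(92.8)]
[(80, 153), (81, 154), (82, 155), (83, 155), (84, 154), (85, 147), (86, 122), (87, 113), (88, 113), (89, 122), (90, 1
[... 185 characters left out ...]
, 333), (100, 302, 334), (104, 302, 334), (108, 302, 334), (112, 302, 334), (116, 302, 334), (120, 301, 335), (124, 301, 335), (128, 301, 335), (132, 301, 335), (136, 300, 336), (140, 300, 336), (144, 300, 336), (168, 302, 315)]
heel y of wedge pts []
[[264, 9], [265, 14], [290, 14]]
[[384, 4], [377, 10], [381, 27], [382, 55], [387, 90], [395, 91], [394, 75], [389, 77], [385, 74], [387, 69], [393, 71]]
[[256, 0], [245, 69], [251, 68], [253, 73], [248, 76], [244, 74], [244, 89], [251, 88], [262, 6]]
cheek pred [[241.7, 88.9], [396.8, 90.5], [248.3, 111.8], [389.1, 113.2]]
wedge pred [[300.6, 145.1], [337.8, 145.5], [302.1, 169.2], [334.6, 169.5], [301.6, 112.9], [337.1, 113.2], [319.1, 93.7]]
```

```bash
python3 -c "
from cell import arm
print(arm.sign_off())"
```

```text
the job is handed in; nothing more can be done
None
```

The job is handed in at about 19 s: the cement bottle stands upright on the middle of the cork mat, the wedge is under the lip about 1 mm off centre, and the plate measured level in the last wrist picture, though I took no final check that the bystander items hadn't moved.

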